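# Close the can, then present the sample dish

## Robot

A 6-joint arm with a two-finger parallel gripper is mounted at the origin on the work surface. World frame = base frame: x ahead of the robot, y to its left, z up, the work surface at z = 0. Lengths are in m, angles in rad, forces in N, time in s.
With the tool pointing down it reaches from about 0.425 to 0.95 m from the base axis. Payload 3.5 kg.
Tool frame: the origin (TCP) lies midway between the tips of the shut fingers; the grasp point (between the pads) lies 19 mm behind it; z points along the fingers, y is the line along which they close (so a half turn about z gives the same grasp; the last joint's range is limited). The gripper opens to 85 mm and grips with 20 to 120 N. Pads are 22 mm wide; open, the fingers measure 114 mm over their backs; the gripper's body (76 mm by 85 mm) begins 54 mm behind the grasp point. The pads swing forward as they close: fully open they stand 13 mm farther back than shut.
Start: joints at [1.05, 0.286, 1.577, -0, 1.279, -0.15], TCP at [0.245, 0.629, 0.231] pointing down, gripper open.
Joint ranges: [-2.77, 2.77], [-0.9, 2.22], [0.21, 2.48], [-1.53, 4.67], [0.24, 2.81], [-2.84, 2.84]. Speed limits (rad/s): [2.79, 2.79, 3.14, 3.14, 3.14, 3.14].

## Interface

Orientations are given as a unit quaternion [x, y, z, w].
In Python, from plant import r, read_camera, order, search_frame, spot_point gives the robot as it stands.
- The arm moves only by the tool jog_arm, never from a script. Its argument "increments" is a list of rows, each an object of numbers: "tx", "ty", "tz": the shift along the tool's x, y, z in cm; "rx", "ry", "rz": the turn, a rotation vector about the tool's x, y, z in rad; "jaw": the opening, from 0 (shut) to 1 (fully open). In form: [{"tx": .., "ty": .., "tz": .., "rx": .., "ry": .., "rz": .., "jaw": ..}, ...]. A call has 1 to 10 rows; each row is the pose to reach, as a shift and turn from the pose commanded when the call began, along the tool's axes at that moment; what a row does not reach only later rows make up. A row lasts 1/12 s, in which the tool goes at most 41.7 mm and 7.16 degrees, less where a joint would pass 70% of its speed; a pose out of reach is approached as far as the arm can. A call with a gripper value outside its range is refused whole. The fingers move at their own pace and stop on an object; the grip force is fixed at half the most. Time passes only in rows, so rows that repeat a pose let the fingers close. It gives the time, the measured TCP pose, the force, the opening and the grip force at its end, in the units of the state.
- r.read_state(): the state, without advancing time (a new reading comes with each control period).
- read_camera(name): name is "scene" or "top" or "wrist"; returns a dict with "frame" (480x640x3 uint8, red, green, blue), "z_map" (480x640 float32, m along the optical axis (not along the pixel's ray), 0 where there is no reading), "intrinsics" (3x3 intrinsics, pixels), "rvec" (rotation vector, rad) and "tvec" (3), from world to camera coordinates, as OpenCV has them. Camera axes: x right, y down, z forward; pixel columns grow to the right and rows downward; lengths in m; the calibration is good to about 2 mm. A picture is of the moment at which its call begins.
- order.close_job(): hands the job in; it is judged then, once.
Trained networks look in the newest picture that a camera, given by its name, has taken for a name from the list of things; names that differ only in an ending like _2 or _b are one class to them, and where a whole thing is asked for, a point or a joint stands for the part that bears it (a point fixed in the world has none). Each returns a list of dicts, best first, with "confidence" (0 to 1); they miss things now and then, are a little off and sometimes report something else, mostly with a low value. They report only what shows in the picture. A call takes as long as a camera call. They do not tell look-alikes from the thing itself.
- search_frame(camera, query): "position" ([x, y, z] in m, in world coordinates, good to about 4 mm: the middle of the surface that is visible of it).
- spot_point(camera, query): "position" ([x, y, z] in m, in world coordinates, good to about 4 mm: a listed point, or the origin of a listed thing).
The state is a dict: "clock": time; "joints": joint angles; "qd": joint speeds; "tau": joint torques, N m; "position": TCP position; "eef_rot": TCP orientation; "ft_force": force on the tool from outside, world axes, zero at the start; "ft_torque": the same for the moment, N m; "gripper_width": finger opening in m; "grip_force": force on a finger pad.
Only numpy, scipy, OpenCV 4.12 (cv2) and the standard library are available. Lean on these libraries where they do the work, as an engineer would, in place of code of your own. Each camera call takes 0.05 s, during which the arm holds its last target. There are 200 camera calls.

## Task

A nut has been drawn from the big can for the quality check. First press the can's loose plastic lid down until it has snapped home and sits level all round; then lift the steel sample dish by one of its two handles and, in the air, turn it about a quarter turn so that the other, free handle points straight across the table away from the robot, ready for the checker there to take. Keep the dish level and the nut lying in its middle all the while, do not touch the nut, leave the other things where they stand, and finish still holding the dish by its handle, level and still, about 10 cm above the place where it stood, with nothing else under or against it.

Things in the scene. Friction and masses are not known exactly. Their poses are not given: they have to be found in the camera images.
- can: steel catering can, about 157 mm across and 178 mm high, 2 kg, standing upright on the table; origin at the centre of its underside, z up. It holds the loose lid. Which side of the table it stands on (left or right) changes.
- lid: white plastic press-on lid of the can, 165 mm across, 21 mm high, 60 g; origin at the centre of its skirt's lower edge, z up. At the start loose and about level on the rim, origin 171 mm above the can's underside. Pressed with 10 to 25 N (least near the middle) it snaps down 8.3 mm over the rim, often one side first, till its origin is 162.8 mm above the can's underside, and stays.
- lid_top (a point): the middle of the lid's flat top, where a finger presses; 18 mm above the lid's origin; a 3 mm raised edge runs round it at 78 to 82 mm from the middle. 189 mm above the table at the start, 181 mm once the lid is home.
- dish: round steel dish 142 mm across, 26 mm high on an 88 mm foot, 0.3 to 0.5 kg, hollow of 160 mm radius inside (flat within 12 mm of the middle, floor 10 mm above the underside); origin at the centre of its underside, z up, x along the line of its two handles. At the start x lies within 0.35 rad of the world's y (handles left and right); it stands on the side where the can does not.
- handle_a (a point): middle of the free length of the dish's handle on its +x side: a flat solid bar 16 mm wide, 10 mm thick (23 to 33 mm above the dish's underside) and 51 mm long, that points outward from the rim and lies 71 to 122 mm from the dish's middle; this point lies 97 mm from the middle, at 28 mm height
- handle_b (a point): the same for the equal handle on the -x side
- dish_mid (a point): point in the middle of the dish, 25 mm above its underside: where the nut's centre is when it lies in the very middle
- nut: macadamia nut in its brown shell, a ball of 30 mm and 12 g, lying loose in the dish; it rolls easily, so use the point nut_center
- nut_center (a point): centre of the nut
- across (a point): a point on the table top, 820 mm straight ahead of the robot, towards the table's far edge; its axes are those of the world, x pointing straight across the table away from the robot
- jug: bystander: steel measuring mug, 84 mm across, 95 mm high, with a side handle; origin at its underside
- tape: bystander: roll of brown packing tape lying flat, 100 mm across, 48 mm high; origin at its underside
- scoop: bystander: aluminium scoop lying down, 220 mm long, 64 mm high; origin under the back of its bowl
Things that resemble listed ones, but are neither listed nor needed, are in the scene too. What is meant by the nut is not orange, and is the smaller of those in its own colour. Leave any blue or red look-alike of the can alone.

How it is judged:
On the way, in this order (a step that is already met when the one before it is completed fails the run):
1. the lid is down on the can's rim, level all round (z of lid in the frame of can below 0.1646 m and angle between the z axis of lid and the z axis of can, either way round below 0.035 rad), for 0.3 s.
2. the dish is held by the fingers more than 30 mm above the table, not yet turned, with the nut in it (height (world z) of dish above 0.03 m and contact force between the fingers and dish above 1 N and angle between the x axis of dish and the x axis of across, either way round above 0.6 rad and distance between nut_center and dish_mid below 0.03 m), for 0.1 s.
At the end, for the whole second after the job is handed in: Lid home on the upright can (1.8 mm, 2 deg); dish held by the robot-side handle, underside 50-165 mm above the table and under 220 mm from where it stood, within 6 deg of level, free handle straight across within 11 deg, still, touching only fingers and nut; nut within 22 mm of the middle (all of step 1 and angle between can's own z axis and vertical below 0.05 rad and height (world z) of dish between 0.05 and 0.165 m and distance of dish from where it was at the start of the episode below 0.22 m and angle between dish's own z axis and vertical below 0.1 rad and angle between the x axis of dish and the x axis of across, either way round below 0.2 rad and ((distance between the grasp point and handle_a below 0.05 m and x of across in the frame of dish below 0 m) or (distance between the grasp point and handle_b below 0.05 m and x of across in the frame of dish above 0 m)) and contact force between the fingers and dish above 2 N and contact force between dish and can below 0.1 N and contact force between dish and lid below 0.1 N and contact force between dish and jug below 0.1 N and contact force between dish and tape below 0.1 N and contact force between dish and scoop below 0.1 N and distance between nut_center and dish_mid below 0.022 m and linear speed of dish below 0.03 m/s and angular speed of dish below 0.15 rad/s); the arm keeps its last pose, push and grip.
It fails at once if the nut rolls more than 38 mm from the dish's middle (distance between nut_center and dish_mid above 0.038 m).
It fails at once if the dish is tipped more than 14 degrees (angle between dish's own z axis and vertical above 0.25 rad).
It fails at once if the nut is touched by the robot (contact force between any of the arm, the fingers and nut above 0.3 N).
It fails at once if the can is shoved more than 50 mm or tipped (distance of can from where it was at the start of the episode above 0.05 m or angle between can's own z axis and vertical above 0.2 rad).
It fails at once if the mug, the tape or the scoop is moved more than 30 mm (distance of any of jug, tape, scoop from where it was at the start of the episode above 0.03 m).
It also fails if it takes over 67 s, if anything falls off the work surface, if the arm or the gripper's body presses on something with over 40 N, if the wrist force passes 120 N, or if a joint passes its speed limit or range.

## Working session

There is one attempt and no reset: what is moved stays moved. The work goes in short steps, Python scripts to look and compute and a tool call to move; the robot and the scene stay as the last step left them, time stands still between calls to the robot, and variables do not carry over. Pictures are saved under pics/ and viewed, at most 10 in all, crops included, and the job is handed in when it is done.

Besides the shell and the picture viewer there is one more tool, called by a JSON object that holds its "name" and its "arguments", one argument or row to a line. jog_arm: Moves the arm, as the interface text tells. Its arguments: {"type":"object","properties":{"increments":{"type":"array"}},"required":["increments"]}

```bash
mkdir -p pics
python3 - <<'E'
from plant import r, read_camera, order, search_frame, spot_point
import cv2, numpy as np
s=r.read_state(); print(s['clock'],s['position'],s['eef_rot'],s['gripper_width'])
ims=[]
for c in ("scene","top"):
    d=read_camera(c); ims.append(d['frame'])
    cv2.imwrite(f'pics/{c}0.png',d['frame'][:,:,::-1])
    for q in ("can","lid_top","dish","handle_a","nut_center","jug","tape","scoop"):
        for o in spot_point(c,q)[:4]: print(c,q,np.round(o['position'],3),round(o['confidence'],2))
print(r.read_state()['clock'])
E
```

```text
0.0 [0.24421641 0.62856925 0.22992581] [ 1.84323568e-01  9.82864914e-01 -1.10652442e-03 -3.98447981e-04] 0.0855688319272895
scene lid_top [0.558 0.156 0.187] 0.73
scene dish [ 0.548 -0.244  0.003] 0.92
scene dish [ 0.548 -0.246  0.012] 0.6
scene handle_a [ 0.533 -0.148  0.03 ] 0.78
scene handle_a [ 0.57  -0.34   0.029] 0.62
scene nut_center [ 0.409 -0.272  0.025] 0.63
scene nut_center [ 0.551 -0.241  0.024] 0.55
scene nut_center [ 0.415 -0.178  0.013] 0.55
scene jug [ 0.705 -0.025 -0.001] 0.56
scene tape [0.704 0.321 0.002] 0.92
scene scoop [ 0.709 -0.272 -0.003] 0.63
top lid_top [0.557 0.161 0.191] 0.68
top dish [ 0.55  -0.245 -0.003] 0.76
top dish [ 0.551 -0.242  0.009] 0.37
top handle_a [ 0.568 -0.345  0.028] 0.86
top handle_a [ 0.533 -0.15   0.03 ] 0.55
top nut_center [ 0.408 -0.271  0.02 ] 0.56
top nut_center [ 0.553 -0.243  0.024] 0.5
top scoop [ 0.707 -0.269 -0.003] 0.95
0.9
```

```bash
ls
```

```text
pics
```

View pics/scene0.png

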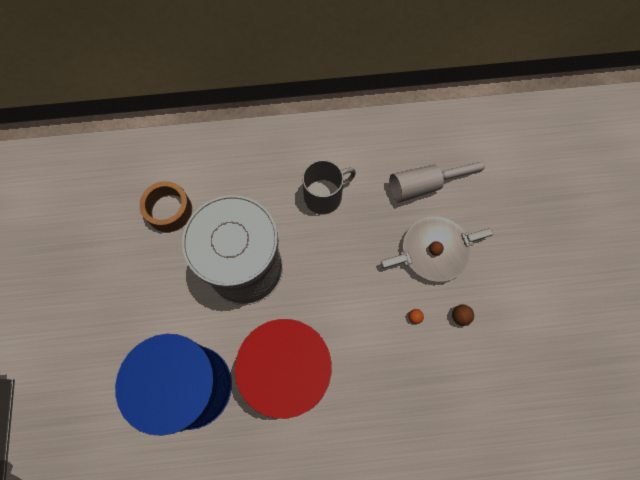

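View pics/top0.png

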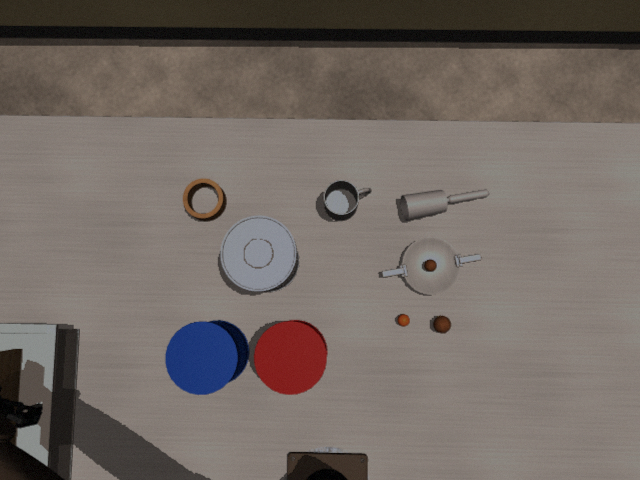

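The scene view shows the white lid at (231,240) and the dish at (436,250), with the brown nut in its middle. The left handle is at (396,261) and the right one at (480,236). The red and blue look-alike cans are below, nearer the robot. Next I'll refine these positions with depth.

```bash
cat > h.py <<'E'
from plant import r, read_camera, order, search_frame, spot_point
import cv2, numpy as np
def cloud(c):
    d=read_camera(c); z=d['z_map']; K=d['intrinsics']; R=cv2.Rodrigues(np.array(d['rvec'],float))[0]
    v,u=np.mgrid[:480,:640]
    P=np.stack([(u-K[0,2])/K[0,0]*z,(v-K[1,2])/K[1,1]*z,z],-1)-np.ravel(d['tvec'])
    P=P@R; P[z==0]=np.nan
    return P,d['frame']
def near(P,c,rad,z0,z1):
    p=P.reshape(-1,3); p=p[np.isfinite(p[:,0])]
    return p[(np.hypot(p[:,0]-c[0],p[:,1]-c[1])<rad)&(p[:,2]>z0)&(p[:,2]<z1)]
def rot():
    from scipy.spatial.transform import Rotation as Ro
    return Ro.from_quat(r.read_state()['eef_rot'])
E
python3 - <<'E'
from h import *
for c in ("scene","top"):
    P,f=cloud(c)
    l=near(P,(.557,.159),.12,.175,.21); (cx,cy),R=cv2.minEnclosingCircle(l[:,:2].astype(np.float32)); print(c,'lid',cx,cy,R,np.median(l[:,2]),len(l))
    A=np.c_[l[:,:2]-[cx,cy],np.ones(len(l))]; print('plane',np.linalg.lstsq(A,l[:,2],rcond=None)[0])
    for n,q in (('L',(.533,-.149)),('R',(.569,-.343))):
        h=near(P,q,.035,.026,.05); d=np.hypot(h[:,0]-.55,h[:,1]+.2435); h=h[d>.08]
        m=h.mean(0); w=np.linalg.svd(h[:,:2]-m[:2],full_matrices=False)[2][0]; t=(h[:,:2]-m[:2])@w; print(n,m,w,t.min(),t.max(),len(h))
    n=near(P,(.55,-.243),.012,.03,.06); print('nut',n.mean(0),n[:,2].max())
    red=(f[...,0]>150)&(f[...,1]<40); blue=(f[...,2]>80)&(f[...,0]<40)
    for k,m in (('red',red),('blue',blue)):
        q=P[m]; q=q[np.isfinite(q[:,0])]; print(k,np.percentile(q,[2,50,98],axis=0).round(3).tolist())
E
```

```text
scene lid 0.5562156438827515 0.15903311967849731 0.08343785256147385 0.19016844256039284 6960
plane [0.00912485 0.00261582 0.19017622]
L [ 0.52908369 -0.14367248  0.03327553] [-0.17962357  0.98373542] -0.02223453501398036 0.021492794238801 168
R [ 0.56811323 -0.34168268  0.03323689] [-0.2264028   0.97403376] -0.02087438072008149 0.020508523604435336 142
nut [ 0.54855758 -0.24193696  0.03784679] 0.042237910650793825Traceback (most recent call last):
  File "<stdin>", line 12, in <module>
    return _quantile_unchecked(
        a, q, axis, out, overwrite_input, method, keepdims, weights)
    return _ureduce(a,
                    func=_quantile_ureduce_func,
    ...<5 lines>...
                    overwrite_input=overwrite_input,
                    method=method)
    r = func(a, **kwargs)
    result = _quantile(arr,
                       quantiles=q,
    ...<2 lines>...
                       out=out,
                       weights=wgt)
    slices_having_nans = np.isnan(arr[-1, ...])
                                  ~~~^^^^^^^^^
IndexError: index -1 is out of bounds for axis 0 with size 0
```

{"name": "jog_arm", "arguments": {
  "increments": [
    {"tz": -3, "jaw": 0},
    {"tx": -46.1, "ty": -32.5, "tz": -3, "jaw": 0},
    {"tx": -46.1, "ty": -32.5, "tz": -3, "jaw": 0},
    {"tx": -46.1, "ty": -32.5, "tz": -3, "jaw": 0},
    {"tx": -46.1, "ty": -32.5, "tz": -3, "jaw": 0},
    {"tx": -46.1, "ty": -32.5, "tz": -3, "jaw": 0},
    {"tx": -46.1, "ty": -32.5, "tz": -3, "jaw": 0},
    {"tx": -46.1, "ty": -32.5, "tz": -3, "jaw": 0},
    {"tx": -46.1, "ty": -32.5, "tz": -3, "jaw": 0},
    {"tx": -46.1, "ty": -32.5, "tz": -3, "jaw": 0}
  ]
}}

```text
invalid input at $.increments[0]: expected keys tx, ty, tz, rx, ry, rz, jaw
```

{"name": "jog_arm", "arguments": {
  "increments": [
    {"tx": 0, "ty": 0, "tz": -3, "rx": 0, "ry": 0, "rz": 0, "jaw": 0},
    {"tx": -46.1, "ty": -32.5, "tz": -3, "rx": 0, "ry": 0, "rz": 0, "jaw": 0},
    {"tx": -46.1, "ty": -32.5, "tz": -3, "rx": 0, "ry": 0, "rz": 0, "jaw": 0},
    {"tx": -46.1, "ty": -32.5, "tz": -3, "rx": 0, "ry": 0, "rz": 0, "jaw": 0},
    {"tx": -46.1, "ty": -32.5, "tz": -3, "rx": 0, "ry": 0, "rz": 0, "jaw": 0},
    {"tx": -46.1, "ty": -32.5, "tz": -3, "rx": 0, "ry": 0, "rz": 0, "jaw": 0},
    {"tx": -46.1, "ty": -32.5, "tz": -3, "rx": 0, "ry": 0, "rz": 0, "jaw": 0},
    {"tx": -46.1, "ty": -32.5, "tz": -3, "rx": 0, "ry": 0, "rz": 0, "jaw": 0},
    {"tx": -46.1, "ty": -32.5, "tz": -3, "rx": 0, "ry": 0, "rz": 0, "jaw": 0},
    {"tx": -46.1, "ty": -32.5, "tz": -3, "rx": 0, "ry": 0, "rz": 0, "jaw": 0}
  ]
}}

```text
clock: 1.78
position: [0.4526, 0.3149, 0.2617]
eef_rot: [0.184, 0.983, 0.0, 0.0]
ft_force: [0.3, 0.3, -1.1]
gripper_width: 0.0001
grip_force: 0.0
```

{"name": "jog_arm", "arguments": {
  "increments": [
    {"tx": -15.3, "ty": -10.8, "tz": 0, "rx": 0, "ry": 0, "rz": 0, "jaw": 0},
    {"tx": -15.3, "ty": -10.8, "tz": 0, "rx": 0, "ry": 0, "rz": 0, "jaw": 0},
    {"tx": -15.3, "ty": -10.8, "tz": 0, "rx": 0, "ry": 0, "rz": 0, "jaw": 0},
    {"tx": -15.3, "ty": -10.8, "tz": 0, "rx": 0, "ry": 0, "rz": 0, "jaw": 0},
    {"tx": -15.3, "ty": -10.8, "tz": 0, "rx": 0, "ry": 0, "rz": 0, "jaw": 0},
    {"tx": -15.3, "ty": -10.8, "tz": 3, "rx": 0, "ry": 0, "rz": 0, "jaw": 0},
    {"tx": -15.3, "ty": -10.8, "tz": 6, "rx": 0, "ry": 0, "rz": 0, "jaw": 0},
    {"tx": -15.3, "ty": -10.8, "tz": 6, "rx": 0, "ry": 0, "rz": 0, "jaw": 0}
  ]
}}

```text
clock: 2.45
position: [0.5519, 0.1594, 0.1946]
eef_rot: [0.185, 0.983, -0.002, -0.006]
ft_force: [-0.9, -1.0, -0.5]
gripper_width: 0.0002
grip_force: 0.0
```

{"name": "jog_arm", "arguments": {
  "increments": [
    {"tx": -0.2, "ty": 0, "tz": 0, "rx": 0, "ry": 0, "rz": 0, "jaw": 0},
    {"tx": -0.2, "ty": 0, "tz": 0.3, "rx": 0, "ry": 0, "rz": 0, "jaw": 0},
    {"tx": -0.2, "ty": 0, "tz": 0.6, "rx": 0, "ry": 0, "rz": 0, "jaw": 0},
    {"tx": -0.2, "ty": 0, "tz": 0.9, "rx": 0, "ry": 0, "rz": 0, "jaw": 0},
    {"tx": -0.2, "ty": 0, "tz": 1.2, "rx": 0, "ry": 0, "rz": 0, "jaw": 0},
    {"tx": -0.2, "ty": 0, "tz": 1.5, "rx": 0, "ry": 0, "rz": 0, "jaw": 0}
  ]
}}

```text
clock: 2.95
position: [0.5577, 0.1603, 0.188]
eef_rot: [0.184, 0.983, 0.0, 0.001]
ft_force: [-4.2, -0.4, 13.7]
gripper_width: 0.0001
grip_force: 7.4
```

{"name": "jog_arm", "arguments": {
  "increments": [
    {"tx": 0, "ty": 0, "tz": 0.2, "rx": 0, "ry": 0, "rz": 0, "jaw": 0},
    {"tx": 0, "ty": 0, "tz": 0.4, "rx": 0, "ry": 0, "rz": 0, "jaw": 0},
    {"tx": 0, "ty": 0, "tz": 0.6, "rx": 0, "ry": 0, "rz": 0, "jaw": 0},
    {"tx": 0, "ty": 0, "tz": 0.6, "rx": 0, "ry": 0, "rz": 0, "jaw": 0}
  ]
}}

```text
clock: 3.28
position: [0.5581, 0.1608, 0.1853]
eef_rot: [0.184, 0.983, 0.001, 0.001]
ft_force: [-5.2, 0.0, 11.4]
gripper_width: -0.0002
grip_force: 5.7
```

{"name": "jog_arm", "arguments": {
  "increments": [
    {"tx": 0, "ty": 0, "tz": 0.2, "rx": 0, "ry": 0, "rz": 0, "jaw": 0},
    {"tx": 0, "ty": 0, "tz": 0.4, "rx": 0, "ry": 0, "rz": 0, "jaw": 0},
    {"tx": 0, "ty": 0, "tz": 0.6, "rx": 0, "ry": 0, "rz": 0, "jaw": 0},
    {"tx": 0, "ty": 0, "tz": 0.6, "rx": 0, "ry": 0, "rz": 0, "jaw": 0}
  ]
}}

```text
clock: 3.62
position: [0.5586, 0.1602, 0.1806]
eef_rot: [0.184, 0.983, 0.0, 0.002]
ft_force: [-7.9, -0.5, 19.6]
gripper_width: -0.0002
grip_force: 9.9
```

{"name": "jog_arm", "arguments": {
  "increments": [
    {"tx": 0, "ty": 0, "tz": 0.3, "rx": 0, "ry": 0, "rz": 0, "jaw": 0},
    {"tx": 0, "ty": 0, "tz": 0.3, "rx": 0, "ry": 0, "rz": 0, "jaw": 0},
    {"tx": 0, "ty": 0, "tz": -3, "rx": 0, "ry": 0, "rz": 0, "jaw": 0},
    {"tx": 0, "ty": 0, "tz": -6, "rx": 0, "ry": 0, "rz": 0, "jaw": 0},
    {"tx": 0, "ty": 0, "tz": -9, "rx": 0, "ry": 0, "rz": 0, "jaw": 0},
    {"tx": 0, "ty": 0, "tz": -9, "rx": 0, "ry": 0, "rz": 0, "jaw": 0}
  ]
}}

```text
clock: 4.12
position: [0.5605, 0.1604, 0.2727]
eef_rot: [0.184, 0.983, 0.002, 0.007]
ft_force: [0.5, -0.8, 1.1]
gripper_width: 0.0001
grip_force: 0.0
```

Run:
```python
from h import *
for c in ("scene","top"):
    P,f=cloud(c)
    l=near(P,(.557,.159),.075,.165,.2); 
    A=np.c_[l[:,:2]-[.557,.159],np.ones(len(l))]; print(c,len(l),'plane',np.linalg.lstsq(A,l[:,2],rcond=None)[0], np.median(l[:,2]))
    for a in range(0,360,45):
        m=near(l,(.557+.06*np.cos(np.radians(a)),.159+.06*np.sin(np.radians(a))),.012,.1,.3); print(a,len(m),np.median(m[:,2]) if len(m) else '')
    t=near(P,(.3,0),.35,-.05,.05); print('table',np.median(t[:,2]))
s=r.read_state(); print(s['position'],s['eef_rot'],s['joints'])
```

```text
scene 2204 plane [-0.00118485 -0.00106114  0.18201678] 0.18206305932028138
0 0 
45 0 
90 0 
135 0 
180 27 0.18189860550596829
225 143 0.1820780517977711
270 140 0.18196806187696885
315 130 0.18192329336155655
table 0.0011949723885285432
top 1385 plane [0.00031731 0.00189933 0.18007272] 0.18012733974097977
0 0 
45 0 
90 4 0.17995750714172423
135 49 0.18055330539254877
180 0 
225 93 0.17978192019070696
270 95 0.18012009516468727
315 94 0.18010727662887943
table -0.0007241089112928974
[0.55805537 0.16002707 0.26628294] [1.84247921e-01 9.82877701e-01 5.70397485e-04 1.95025183e-03] [ 1.04585395e-01  5.13799812e-02  1.77950442e+00 -2.25425388e-05
  1.30664440e+00 -1.09559106e+00]
```

The lid dropped about 8 mm and is level on all the sides I can see. Now to the dish's left handle.

{"name": "jog_arm", "arguments": {
  "increments": [
    {"tx": -8.9, "ty": -30.3, "tz": 0, "rx": 0, "ry": 0, "rz": 1.005, "jaw": 0.6},
    {"tx": -8.9, "ty": -30.3, "tz": 0, "rx": 0, "ry": 0, "rz": 1.005, "jaw": 0.6},
    {"tx": -8.9, "ty": -30.3, "tz": 0, "rx": 0, "ry": 0, "rz": 1.005, "jaw": 0.6},
    {"tx": -8.9, "ty": -30.3, "tz": 0, "rx": 0, "ry": 0, "rz": 1.005, "jaw": 0.6},
    {"tx": -8.9, "ty": -30.3, "tz": 0, "rx": 0, "ry": 0, "rz": 1.005, "jaw": 0.6},
    {"tx": -8.9, "ty": -30.3, "tz": 0, "rx": 0, "ry": 0, "rz": 1.005, "jaw": 0.6},
    {"tx": -8.9, "ty": -30.3, "tz": 0, "rx": 0, "ry": 0, "rz": 1.005, "jaw": 0.6},
    {"tx": -8.9, "ty": -30.3, "tz": 0, "rx": 0, "ry": 0, "rz": 1.005, "jaw": 0.6},
    {"tx": -8.9, "ty": -30.3, "tz": 6, "rx": 0, "ry": 0, "rz": 1.005, "jaw": 0.6},
    {"tx": -8.9, "ty": -30.3, "tz": 10, "rx": 0, "ry": 0, "rz": 1.005, "jaw": 0.6}
  ]
}}

```text
clock: 5.05
position: [0.5313, -0.1573, 0.1813]
eef_rot: [0.636, 0.771, 0.001, 0.003]
ft_force: [0.1, -0.8, -1.0]
gripper_width: 0.0514
grip_force: 0.0
```

```bash
cat > go.py <<'E'
from h import *
import sys
# needed shift (cm) in tool axes to world target x y z, and yaw error of tool y
t=np.array(list(map(float,sys.argv[1:4]))); s=r.read_state(); R=rot().as_matrix()
print(s['position'],s['gripper_width'],'shift cm',R.T@(t-s['position'])*100,'yaw y deg',np.degrees(np.arctan2(R[1,1],R[0,1])),'tilt',R[:,2],s['joints'])
E
python3 - <<'E'
from h import *
read_camera("scene")
E
python3 go.py .5316 -.1547 .010
```

```text
[ 0.52444971 -0.1532632   0.1685807 ] 0.05144967242831387 shift cm [-0.44458937  0.88676519 15.84380892] yaw y deg 11.031746009703962 tilt [-0.01516549  0.00776405 -0.99985485] [-4.70077553e-01  7.44217218e-02  1.93979680e+00  5.77893813e-05
  1.14441226e+00 -6.62571685e-01]
```

{"name": "jog_arm", "arguments": {
  "increments": [
    {"tx": 0, "ty": 0, "tz": 3, "rx": 0, "ry": 0, "rz": 0, "jaw": 0.6},
    {"tx": 0, "ty": 0, "tz": 6, "rx": 0, "ry": 0, "rz": 0, "jaw": 0.6},
    {"tx": 0, "ty": 0, "tz": 9, "rx": 0, "ry": 0, "rz": 0, "jaw": 0.6},
    {"tx": 0, "ty": 0, "tz": 10, "rx": 0, "ry": 0, "rz": 0, "jaw": 0.6},
    {"tx": 0, "ty": 0, "tz": 10, "rx": 0, "ry": 0, "rz": 0, "jaw": 0.6},
    {"tx": 0, "ty": 0, "tz": 10, "rx": 0, "ry": 0, "rz": 0, "jaw": 0.6},
    {"tx": 0, "ty": 0, "tz": 10, "rx": 0, "ry": 0, "rz": 0, "jaw": 0.6}
  ]
}}

```text
clock: 5.68
position: [0.5317, -0.1553, 0.083]
eef_rot: [0.635, 0.773, 0.0, 0.002]
ft_force: [0.3, -0.5, 0.4]
gripper_width: 0.0513
grip_force: 0.0
```

```bash
python3 go.py .5316 -.1547 .010
python3 - <<'E'
from h import *
P,f=cloud("wrist"); cv2.imwrite('pics/w1.png',f[:,:,::-1])
P,f=cloud("scene")
n=near(P,(.55,-.243),.014,.03,.06); print('nut',n.mean(0),n[:,2].max())
E
```

```text
[ 0.53174963 -0.15528379  0.08302443] 0.05125347459588813 shift cm [ 0.07410691 -0.02134698  7.30228454] yaw y deg 11.189762390206694 tilt [ 0.00278804 -0.00139367 -0.99999514] [-4.67294849e-01  1.92845364e-01  1.98339752e+00  1.42372479e-05
  9.62232824e-01 -6.62598815e-01]<stdin>:4: RuntimeWarning: Mean of empty slice.
  ret = um.true_divide(
Traceback (most recent call last):
ValueError: zero-size array to reduction operation maximum which has no identity
```

View pics/w1.png

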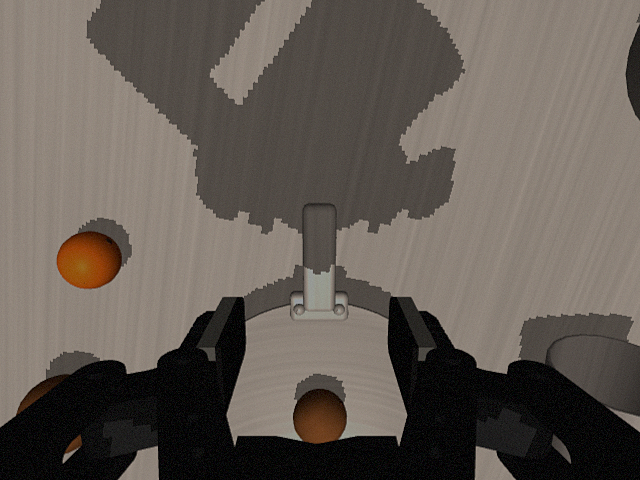

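The wrist view shows the handle upright and centred between the fingers at column 319, with a small bracket at the rim (rows 292–320). I'll grip slightly outward of that bracket.

{"name": "jog_arm", "arguments": {
  "increments": [
    {"tx": 0.5, "ty": 0, "tz": 2.5, "rx": 0, "ry": 0, "rz": 0, "jaw": 0.6},
    {"tx": 0.5, "ty": 0, "tz": 5, "rx": 0, "ry": 0, "rz": 0, "jaw": 0.6},
    {"tx": 0.5, "ty": 0, "tz": 6.5, "rx": 0, "ry": 0, "rz": 0, "jaw": 0.5},
    {"tx": 0.5, "ty": 0, "tz": 7.2, "rx": 0, "ry": 0, "rz": 0, "jaw": 0.4},
    {"tx": 0.5, "ty": 0, "tz": 7.2, "rx": 0, "ry": 0, "rz": 0, "jaw": 0.35},
    {"tx": 0.5, "ty": 0, "tz": 7.2, "rx": 0, "ry": 0, "rz": 0, "jaw": 0.3},
    {"tx": 0.5, "ty": 0, "tz": 7.2, "rx": 0, "ry": 0, "rz": 0, "jaw": 0.28}
  ]
}}

```text
clock: 6.37
position: [0.5309, -0.1506, 0.0108]
eef_rot: [0.635, 0.773, 0.0, 0.002]
ft_force: [-0.2, 0.5, 0.7]
gripper_width: 0.024
grip_force: 0.0
```

{"name": "jog_arm", "arguments": {
  "increments": [
    {"tx": 0, "ty": 0, "tz": 0, "rx": 0, "ry": 0, "rz": 0, "jaw": 0.25},
    {"tx": 0, "ty": 0, "tz": 0, "rx": 0, "ry": 0, "rz": 0, "jaw": 0.22},
    {"tx": 0, "ty": 0, "tz": 0, "rx": 0, "ry": 0, "rz": 0, "jaw": 0.19},
    {"tx": 0, "ty": 0, "tz": 0, "rx": 0, "ry": 0, "rz": 0, "jaw": 0.16},
    {"tx": 0, "ty": 0, "tz": 0, "rx": 0, "ry": 0, "rz": 0, "jaw": 0.1},
    {"tx": 0, "ty": 0, "tz": 0, "rx": 0, "ry": 0, "rz": 0, "jaw": 0},
    {"tx": 0, "ty": 0, "tz": 0, "rx": 0, "ry": 0, "rz": 0, "jaw": 0},
    {"tx": 0, "ty": 0, "tz": 0, "rx": 0, "ry": 0, "rz": 0, "jaw": 0}
  ]
}}

```text
clock: 7.03
position: [0.5306, -0.1502, 0.0099]
eef_rot: [0.635, 0.773, 0.0, 0.001]
ft_force: [2.2, 1.8, 5.1]
gripper_width: 0.0146
grip_force: 59.2
```

{"name": "jog_arm", "arguments": {
  "increments": [
    {"tx": 0, "ty": 0, "tz": -0.1, "rx": 0, "ry": 0, "rz": 0, "jaw": 0},
    {"tx": 0, "ty": 0, "tz": -0.2, "rx": 0, "ry": 0, "rz": 0, "jaw": 0},
    {"tx": 0, "ty": 0, "tz": -0.4, "rx": 0, "ry": 0, "rz": 0, "jaw": 0},
    {"tx": 0, "ty": 0, "tz": -0.6, "rx": 0, "ry": 0, "rz": 0, "jaw": 0},
    {"tx": 0, "ty": 0, "tz": -0.9, "rx": 0, "ry": 0, "rz": 0, "jaw": 0},
    {"tx": 0, "ty": 0, "tz": -1.2, "rx": 0, "ry": 0, "rz": 0, "jaw": 0},
    {"tx": 0, "ty": 0, "tz": -1.4, "rx": 0, "ry": 0, "rz": 0, "jaw": 0},
    {"tx": 0, "ty": 0, "tz": -1.5, "rx": 0, "ry": 0, "rz": 0, "jaw": 0}
  ]
}}

```text
clock: 7.7
position: [0.5288, -0.1495, 0.0237]
eef_rot: [0.635, 0.772, -0.0, -0.001]
ft_force: [-1.5, 0.3, -4.5]
gripper_width: 0.0147
grip_force: 58.5
```

```bash
cat > chk.py <<'E'
from h import *
s=r.read_state(); print(s['clock'],s['position'],s['ft_force'],s['ft_torque'],s['grip_force'],s['gripper_width'])
for c in ("scene","top","wrist"):
    read_camera(c)
    for q in ("dish","dish_mid","handle_b","nut_center"):
        print(c,q,[(np.round(o['position'],3).tolist(),round(o['confidence'],2)) for o in spot_point(c,q)[:3]])
E
python3 chk.py
python3 - <<'E'
from h import *
for c in ("scene","wrist"):
    P,f=cloud(c); cv2.imwrite(f'pics/{c}2.png',f[:,:,::-1])
E
```

```text
7.7 [ 0.52876512 -0.1495193   0.02368649] [-1.46171858  0.32960367 -4.51106048] [0.45265453 0.09592573 0.01235069] 58.46641659736633 0.01471535932184434
scene dish []
scene dish_mid [([0.706, -0.274, -0.004], 0.74)]
scene handle_b [([0.559, 0.155, 0.18], 0.72)]
scene nut_center [([0.412, -0.268, 0.023], 0.54)]
top dish [([0.546, -0.244, 0.013], 0.9)]
top dish_mid [([0.548, -0.241, 0.035], 0.97)]
top handle_b [([0.565, -0.343, 0.036], 0.57)]
top nut_center [([0.408, -0.271, 0.021], 0.65)]
wrist dish []
wrist dish_mid []
wrist handle_b [([0.532, -0.15, 0.042], 0.72)]
wrist nut_center [([0.421, -0.179, 0.017], 0.59)]
```

View pics/wrist2.png

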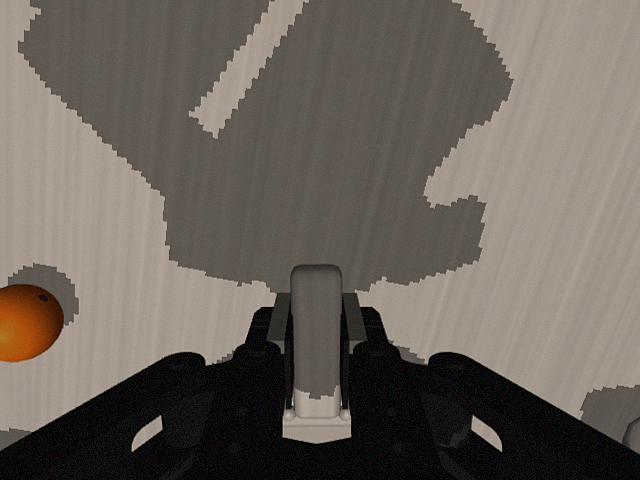

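View pics/scene2.png

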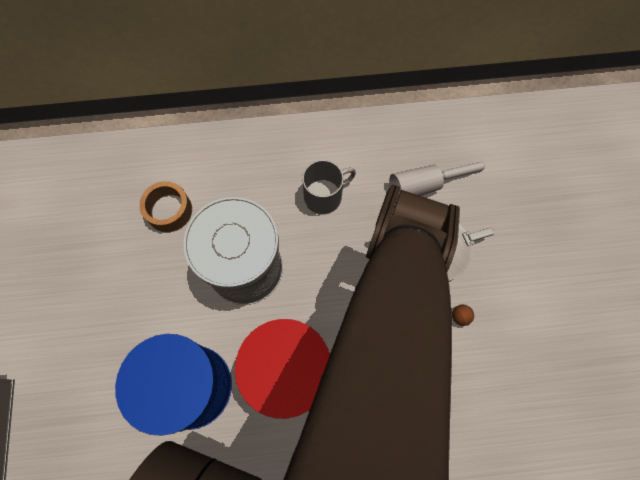

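The bar is firmly between the pads in the wrist view (columns 290–342). The scene view shows the dish half hidden by the arm, with everything else in place. Next I'll measure tilt from the top depth.

```bash
cat > tilt.py <<'E'
from h import *
import sys
cx,cy,z=map(float,sys.argv[1:4]) # expected dish origin
a=np.radians(float(sys.argv[4])) # direction of free handle
u=np.array([np.cos(a),np.sin(a)])
P,f=cloud("top"); cv2.imwrite(f'pics/{sys.argv[5]}.png',f[150:400,300:560,::-1])
q=near(P,(cx,cy),.14,z+.008,z+.06); d=q[:,:2]-[cx,cy]; rr=np.hypot(*d.T); al=d@u; ac=d@np.array([-u[1],u[0]])
m=(al>.085)&(abs(ac)<.02); h=q[m]; print('free handle',len(h),h.mean(0) if len(h) else '', 'dir deg',np.degrees(np.arctan2(h[:,1].mean()-cy,h[:,0].mean()-cx)))
m=(rr<.058)&(rr>.02); w=q[m]; 
# sphere fit of hollow R=.16: centre gives tilt vs rim
from scipy.optimize import least_squares
s=least_squares(lambda p:np.linalg.norm(w-p,axis=1)-.16,[cx,cy,z+.17],loss='soft_l1',f_scale=.001); print('sphere c',s.x,np.abs(s.fun).mean())
m=(rr<.0725)&(rr>.066); w=q[m]; A=np.c_[w[:,:2]-[cx,cy],np.ones(len(w))]
c=np.linalg.lstsq(A,w[:,2],rcond=None)[0]; print('rim plane',len(w),c,'slope along free',c[:2]@u,'tilt deg',np.degrees(np.hypot(*c[:2])))
n=q[(rr<.04)&(q[:,2]>z+.026)]; print('nut',len(n),n.mean(0) if len(n) else '')
print(r.read_state()['clock'],r.read_state()['position'])
E
python3 tilt.py .548 -.243 .014 281 t1
```

```text
free handle 100 [ 0.5690964  -0.34410277  0.03967368] dir deg -78.21361540910304
sphere c [ 0.5484497  -0.24712563  0.18053414] 0.002159669743812371
rim plane 267 [-0.00799659  0.01023627  0.03508615] slope along free -0.011574021083874406 tilt deg 0.7442425931998469
nut 12 [ 0.54875851 -0.26005976  0.04439139]
8.6 [ 0.52943557 -0.14989098  0.02400706]
```

View pics/t1.png

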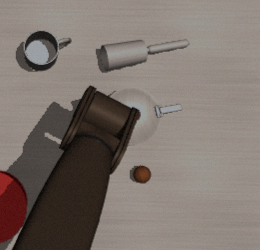

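The crop shows the free handle at (170,110); the gripper hides the nut. I'll lift further and take out about 2° of sag.

{"name": "jog_arm", "arguments": {
  "increments": [
    {"tx": 0, "ty": 0, "tz": -0.1, "rx": 0, "ry": -0.003, "rz": 0, "jaw": 0},
    {"tx": 0, "ty": 0, "tz": -0.3, "rx": 0, "ry": -0.007, "rz": 0, "jaw": 0},
    {"tx": 0, "ty": 0, "tz": -0.6, "rx": 0, "ry": -0.012, "rz": 0, "jaw": 0},
    {"tx": 0, "ty": 0, "tz": -1.0, "rx": 0, "ry": -0.017, "rz": 0, "jaw": 0},
    {"tx": 0, "ty": 0, "tz": -1.5, "rx": 0, "ry": -0.022, "rz": 0, "jaw": 0},
    {"tx": 0, "ty": 0, "tz": -2.0, "rx": 0, "ry": -0.026, "rz": 0, "jaw": 0},
    {"tx": 0, "ty": 0, "tz": -2.5, "rx": 0, "ry": -0.029, "rz": 0, "jaw": 0},
    {"tx": 0, "ty": 0, "tz": -2.8, "rx": 0, "ry": -0.03, "rz": 0, "jaw": 0},
    {"tx": 0, "ty": 0, "tz": -3.0, "rx": 0, "ry": -0.03, "rz": 0, "jaw": 0},
    {"tx": 0, "ty": 0, "tz": -3.0, "rx": 0, "ry": -0.03, "rz": 0, "jaw": 0}
  ]
}}

```text
clock: 9.43
position: [0.5299, -0.1501, 0.0548]
eef_rot: [0.635, 0.772, -0.009, 0.012]
ft_force: [-0.1, -0.3, -4.8]
gripper_width: 0.0144
grip_force: 58.5
```

```bash
python3 tilt.py .549 -.243 .045 281 t2; python3 go.py .485 -.243 .11
```

```text
free handle 105 [ 0.56948695 -0.3442459   0.07670539] dir deg -78.56074496439719
sphere c [ 0.54845687 -0.24266736  0.21394192] 0.002361650396794399
rim plane 291 [ 0.00662255 -0.02174815  0.06864087] slope along free 0.022612219089582986 tilt deg 1.302569206048511
nut 64 [ 0.55241024 -0.25556993  0.07939883]
9.4833 [ 0.52960641 -0.14998403  0.05431999]
[ 0.52960641 -0.14998403  0.05431999] 0.014343190814424379 shift cm [-8.42652044 -6.17515853 -5.31797271] yaw y deg 11.16874400713873 tilt [ 0.00635054 -0.02965035 -0.99954016] [-0.44930203  0.22539045  2.00838151 -0.03083859  0.88944847 -0.62502171]
```

{"name": "jog_arm", "arguments": {
  "increments": [
    {"tx": 0, "ty": 0, "tz": -0.2, "rx": 0, "ry": 0, "rz": 0, "jaw": 0},
    {"tx": -0.02, "ty": 0, "tz": -0.6, "rx": 0, "ry": 0, "rz": 0, "jaw": 0},
    {"tx": -0.04, "ty": 0, "tz": -1.3, "rx": 0, "ry": 0, "rz": 0, "jaw": 0},
    {"tx": -0.06, "ty": 0, "tz": -2.1, "rx": 0, "ry": 0, "rz": 0, "jaw": 0},
    {"tx": -0.09, "ty": 0, "tz": -3.0, "rx": 0, "ry": 0, "rz": 0, "jaw": 0},
    {"tx": -0.12, "ty": 0, "tz": -3.9, "rx": 0, "ry": 0, "rz": 0, "jaw": 0},
    {"tx": -0.14, "ty": 0, "tz": -4.7, "rx": 0, "ry": 0, "rz": 0, "jaw": 0},
    {"tx": -0.16, "ty": 0, "tz": -5.2, "rx": 0, "ry": 0, "rz": 0, "jaw": 0},
    {"tx": -0.17, "ty": 0, "tz": -5.5, "rx": 0, "ry": 0, "rz": 0, "jaw": 0},
    {"tx": -0.17, "ty": 0, "tz": -5.6, "rx": 0, "ry": 0, "rz": 0, "jaw": 0}
  ]
}}

```text
clock: 10.32
position: [0.5298, -0.1501, 0.111]
eef_rot: [0.635, 0.772, -0.009, 0.012]
ft_force: [-0.9, 0.1, -4.3]
gripper_width: 0.015
grip_force: 58.5
```

```bash
cat > arc.py <<'E'
from h import *
import sys
from scipy.spatial.transform import Rotation as Ro
# rows for a turn of N deg about the vertical through the dish middle (91.5 mm behind tool x)
ang=np.radians(float(sys.argv[1])); R=rot(); p=np.array(r.read_state()['position'])
x=R.as_matrix()[:,0]; x=x*[1,1,0]; x/=np.linalg.norm(x); c=p-.0935*x
print('centre',c,'free dir deg',np.degrees(np.arctan2(-x[1],-x[0])))
for k in range(1,10):
    s=k/9; s=s*s*(3-2*s); W=Ro.from_rotvec([0,0,ang*s])
    print((R.inv().apply(c+W.apply(p-c)-p)*100).round(2),(R.inv()*W*R).as_rotvec().round(4))
E
python3 tilt.py .549 -.243 .1 281 t3;python3 arc.py 26.5
```

```text
free handle 116 [ 0.56940734 -0.34415517  0.13281697] dir deg -78.59407703174311
sphere c [ 0.54919256 -0.2440098   0.27006943] 0.0021165604192685218
rim plane 302 [ 0.00603678 -0.01132834  0.12506544] slope along free 0.012272074570702089 tilt deg 0.7354731373700429
nut 57 [ 0.55059691 -0.25668002  0.13607527]
10.3667 [ 0.52960244 -0.14997421  0.11058205]
centre [ 0.54771878 -0.24170233  0.11058205] free dir deg -78.82784118544126
[-0.   -0.15 -0.  ] [-0.0005  0.     -0.0159]
[-0.02 -0.55  0.  ] [-0.0018  0.     -0.0583]
[-0.07 -1.12  0.  ] [-3.600e-03  1.000e-04 -1.199e-01]
[-0.17 -1.79  0.  ] [-5.900e-03  1.000e-04 -1.928e-01]
[-0.34 -2.49  0.01] [-8.200e-03  2.000e-04 -2.695e-01]
[-0.54 -3.14  0.01] [-1.040e-02  2.000e-04 -3.424e-01]
[-0.75 -3.68  0.02] [-1.23e-02  2.00e-04 -4.04e-01]
[-0.92 -4.04  0.03] [-1.360e-02  3.000e-04 -4.464e-01]
[-0.98 -4.17  0.03] [-1.410e-02  3.000e-04 -4.623e-01]
```

{"name": "jog_arm", "arguments": {
  "increments": [
    {"tx": 0, "ty": -0.15, "tz": 0, "rx": -0.0005, "ry": 0, "rz": -0.016, "jaw": 0},
    {"tx": -0.02, "ty": -0.55, "tz": 0, "rx": -0.0018, "ry": 0, "rz": -0.058, "jaw": 0},
    {"tx": -0.07, "ty": -1.12, "tz": 0, "rx": -0.0036, "ry": 0, "rz": -0.12, "jaw": 0},
    {"tx": -0.17, "ty": -1.79, "tz": 0, "rx": -0.006, "ry": 0, "rz": -0.193, "jaw": 0},
    {"tx": -0.34, "ty": -2.49, "tz": 0, "rx": -0.008, "ry": 0, "rz": -0.27, "jaw": 0},
    {"tx": -0.54, "ty": -3.14, "tz": 0, "rx": -0.0104, "ry": 0, "rz": -0.342, "jaw": 0},
    {"tx": -0.75, "ty": -3.68, "tz": 0.02, "rx": -0.0123, "ry": 0, "rz": -0.404, "jaw": 0},
    {"tx": -0.92, "ty": -4.04, "tz": 0.03, "rx": -0.0136, "ry": 0, "rz": -0.446, "jaw": 0},
    {"tx": -0.98, "ty": -4.17, "tz": 0.03, "rx": -0.0141, "ry": 0, "rz": -0.462, "jaw": 0},
    {"tx": -0.98, "ty": -4.17, "tz": 0.03, "rx": -0.0141, "ry": 0, "rz": -0.462, "jaw": 0}
  ]
}}

```text
clock: 11.2
position: [0.4897, -0.1676, 0.1094]
eef_rot: [0.441, 0.897, -0.007, 0.013]
ft_force: [0.4, 0.4, -4.1]
gripper_width: 0.0147
grip_force: 58.5
```

```bash
python3 tilt.py .548 -.242 .1 307.7 t4;python3 arc.py 26.2
```

```text
free handle 116 [ 0.61188789 -0.32319724  0.13042303] dir deg -51.80350494391989
sphere c [ 0.5494615  -0.24217645  0.26821436] 0.002178427198473971
rim plane 301 [ 0.00804566 -0.0153673   0.12281722] slope along free 0.017079111757234436 tilt deg 0.9938575043159269
nut 128 [ 0.55476202 -0.24622371  0.13389584]
11.25 [ 0.48999163 -0.16751227  0.10953392]
centre [ 0.54706407 -0.24157296  0.10953392] free dir deg -52.381536188004766
[-0.   -0.15  0.  ] [-0.0005 -0.     -0.0157]
[-0.02 -0.54  0.  ] [-0.0017 -0.     -0.0577]
[-0.07 -1.11  0.  ] [-0.0034 -0.     -0.1185]
[-0.17 -1.77  0.01] [-5.500e-03 -1.000e-04 -1.906e-01]
[-0.33 -2.46  0.01] [-7.700e-03 -1.000e-04 -2.665e-01]
[-0.53 -3.11  0.02] [-9.800e-03 -1.000e-04 -3.386e-01]
[-0.74 -3.64  0.02] [-1.160e-02 -2.000e-04 -3.994e-01]
[-0.9  -4.    0.03] [-1.280e-02 -2.000e-04 -4.414e-01]
[-0.96 -4.13  0.03] [-1.330e-02 -2.000e-04 -4.571e-01]
```

Level, and the nut is near the middle. Next third of the turn.

{"name": "jog_arm", "arguments": {
  "increments": [
    {"tx": 0, "ty": -0.15, "tz": 0, "rx": -0.0005, "ry": 0, "rz": -0.016, "jaw": 0},
    {"tx": -0.02, "ty": -0.54, "tz": 0, "rx": -0.0017, "ry": 0, "rz": -0.058, "jaw": 0},
    {"tx": -0.07, "ty": -1.11, "tz": 0, "rx": -0.0034, "ry": 0, "rz": -0.1185, "jaw": 0},
    {"tx": -0.17, "ty": -1.77, "tz": 0, "rx": -0.0055, "ry": 0, "rz": -0.19, "jaw": 0},
    {"tx": -0.33, "ty": -2.46, "tz": 0, "rx": -0.0077, "ry": 0, "rz": -0.266, "jaw": 0},
    {"tx": -0.53, "ty": -3.11, "tz": 0, "rx": -0.0098, "ry": 0, "rz": -0.338, "jaw": 0},
    {"tx": -0.74, "ty": -3.64, "tz": 0.02, "rx": -0.0116, "ry": 0, "rz": -0.4, "jaw": 0},
    {"tx": -0.9, "ty": -4.0, "tz": 0.03, "rx": -0.0128, "ry": 0, "rz": -0.441, "jaw": 0},
    {"tx": -0.96, "ty": -4.13, "tz": 0.03, "rx": -0.0133, "ry": 0, "rz": -0.457, "jaw": 0},
    {"tx": -0.96, "ty": -4.13, "tz": 0.03, "rx": -0.0133, "ry": 0, "rz": -0.457, "jaw": 0}
  ]
}}

```text
clock: 12.08
position: [0.4635, -0.2007, 0.11]
eef_rot: [0.226, 0.974, -0.004, 0.014]
ft_force: [0.4, 1.0, -4.8]
gripper_width: 0.015
grip_force: 58.5
```

```bash
python3 tilt.py .548 -.242 .1 334 t5;python3 arc.py 26
```

```text
free handle 121 [ 0.64188619 -0.28580352  0.13118306] dir deg -25.011865723180176
sphere c [ 0.54961785 -0.24135156  0.26908295] 0.0022386612802790117
rim plane 353 [ 0.01055138 -0.00403207  0.1237752 ] slope along free 0.011251064874092031 tilt deg 0.6471869672052216
nut 129 [ 0.55710699 -0.24166117  0.13374547]
12.1333 [ 0.46360146 -0.20050658  0.10998457]
centre [ 0.54750932 -0.24175849  0.10998457] free dir deg -26.18027703243098
[-0.   -0.15  0.  ] [-0.0005 -0.     -0.0156]
[-0.02 -0.54  0.  ] [-0.0017 -0.     -0.0572]
[-0.06 -1.1   0.  ] [-3.500e-03 -1.000e-04 -1.176e-01]
[-0.17 -1.76  0.01] [-5.700e-03 -1.000e-04 -1.891e-01]
[-0.33 -2.44  0.01] [-7.900e-03 -1.000e-04 -2.644e-01]
[-0.52 -3.08  0.02] [-1.00e-02 -2.00e-04 -3.36e-01]
[-0.73 -3.61  0.02] [-1.180e-02 -2.000e-04 -3.963e-01]
[-0.88 -3.97  0.03] [-1.31e-02 -2.00e-04 -4.38e-01]
[-0.95 -4.1   0.03] [-1.360e-02 -2.000e-04 -4.536e-01]
```

{"name": "jog_arm", "arguments": {
  "increments": [
    {"tx": 0, "ty": -0.15, "tz": 0, "rx": -0.0005, "ry": 0, "rz": -0.0156, "jaw": 0},
    {"tx": -0.02, "ty": -0.54, "tz": 0, "rx": -0.0017, "ry": 0, "rz": -0.057, "jaw": 0},
    {"tx": -0.06, "ty": -1.1, "tz": 0, "rx": -0.0035, "ry": 0, "rz": -0.1176, "jaw": 0},
    {"tx": -0.17, "ty": -1.76, "tz": 0, "rx": -0.0057, "ry": 0, "rz": -0.189, "jaw": 0},
    {"tx": -0.33, "ty": -2.44, "tz": 0, "rx": -0.0079, "ry": 0, "rz": -0.264, "jaw": 0},
    {"tx": -0.52, "ty": -3.08, "tz": 0, "rx": -0.01, "ry": 0, "rz": -0.336, "jaw": 0},
    {"tx": -0.73, "ty": -3.61, "tz": 0.02, "rx": -0.0118, "ry": 0, "rz": -0.396, "jaw": 0},
    {"tx": -0.88, "ty": -3.97, "tz": 0.03, "rx": -0.0131, "ry": 0, "rz": -0.438, "jaw": 0},
    {"tx": -0.95, "ty": -4.1, "tz": 0.03, "rx": -0.0136, "ry": 0, "rz": -0.4536, "jaw": 0},
    {"tx": -0.95, "ty": -4.1, "tz": 0.03, "rx": -0.0136, "ry": 0, "rz": -0.4536, "jaw": 0}
  ]
}}

```text
clock: 12.97
position: [0.4542, -0.2418, 0.1101]
eef_rot: [0.001, 1.0, -0.0, 0.015]
ft_force: [1.1, 0.9, -4.4]
gripper_width: 0.0143
grip_force: 58.5
```

```bash
python3 tilt.py .5485 -.242 .1 0 t6;python3 arc.py 0 | head -1; python3 chk.py
```

```text
free handle 114 [ 0.65243786 -0.23923501  0.13148566] dir deg 1.523841712295205
sphere c [ 0.54931432 -0.24033476  0.26912114] 0.0021954126054854347
rim plane 363 [0.01653078 0.00039491 0.12394683] slope along free 0.01653078049139238 tilt deg 0.9474141900218553
nut 121 [ 0.55720271 -0.23708425  0.13431761]
13.0167 [ 0.45415407 -0.24147465  0.10999264]
centre [ 0.54765363 -0.24176064  0.10999264] free dir deg -0.17524856579799344
13.0167 [ 0.45415407 -0.24147465  0.10999264] [ 0.64120717 -0.18181323 -4.7940462 ] [-0.03755929  0.43979364 -0.01250219] 58.51943850517273 0.014847016794505133
scene dish [([0.546, -0.243, 0.099], 0.69)]
scene dish_mid [([0.549, -0.242, 0.127], 0.68)]
scene handle_b [([0.647, -0.24, 0.129], 0.72)]
scene nut_center [([0.419, -0.177, 0.015], 0.72), ([0.559, -0.239, 0.126], 0.6), ([0.551, -0.243, 0.129], 0.55)]
top dish [([0.55, -0.243, 0.102], 0.88), ([0.558, 0.159, 0.164], 0.25)]
top dish_mid [([0.551, -0.236, 0.124], 0.6)]
top handle_b [([0.644, -0.245, 0.129], 0.8), ([0.56, -0.243, 0.124], 0.43)]
top nut_center [([0.559, -0.24, 0.125], 0.68), ([0.419, -0.176, 0.014], 0.59)]
wrist dish []
wrist dish_mid []
wrist handle_b [([0.456, -0.242, 0.128], 0.94)]
wrist nut_center [([0.42, -0.177, 0.015], 0.79), ([0.411, -0.276, 0.02], 0.73)]
```

View pics/t6.png

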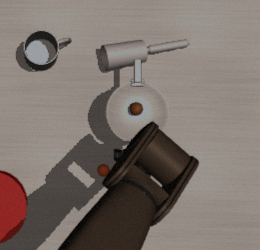

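The crop shows the free handle pointing straight across at (137,72) and the nut near the dish's middle at (136,108). I'll let it settle, then check the whole lid.

{"name": "jog_arm", "arguments": {
  "increments": [
    {"tx": 0, "ty": 0, "tz": 0, "rx": 0, "ry": 0, "rz": 0, "jaw": 0},
    {"tx": 0, "ty": 0, "tz": 0, "rx": 0, "ry": 0, "rz": 0, "jaw": 0},
    {"tx": 0, "ty": 0, "tz": 0, "rx": 0, "ry": 0, "rz": 0, "jaw": 0},
    {"tx": 0, "ty": 0, "tz": 0, "rx": 0, "ry": 0, "rz": 0, "jaw": 0},
    {"tx": 0, "ty": 0, "tz": 0, "rx": 0, "ry": 0, "rz": 0, "jaw": 0},
    {"tx": 0, "ty": 0, "tz": 0, "rx": 0, "ry": 0, "rz": 0, "jaw": 0}
  ]
}}

```text
clock: 14.27
position: [0.4541, -0.2415, 0.11]
eef_rot: [0.001, 1.0, -0.0, 0.015]
ft_force: [0.5, -0.6, -4.1]
gripper_width: 0.0145
grip_force: 58.5
```

```bash
python3 tilt.py .5485 -.242 .1 0 t7
python3 - <<'E'
from h import *
for c in ("scene","top"):
    P,f=cloud(c); l=near(P,(.557,.159),.075,.165,.2)
    A=np.c_[l[:,:2]-[.557,.159],np.ones(len(l))]; print(c,len(l),np.linalg.lstsq(A,l[:,2],rcond=None)[0])
    read_camera(c); print([o['position'] for o in spot_point(c,'nut_center')])
E
```

```text
free handle 114 [ 0.65219228 -0.2392117   0.13162053] dir deg 1.5403194251881864
sphere c [ 0.5491784  -0.24065871  0.26896381] 0.002198651664095298
rim plane 363 [0.01109919 0.0014945  0.1238283 ] slope along free 0.01109918906872217 tilt deg 0.6416757248080556
nut 126 [ 0.55699376 -0.23689213  0.1343528 ]
14.3167 [ 0.45406658 -0.24143541  0.10996579]
scene 5437 [-0.00031187  0.00074384  0.1820385 ]
[[0.4162, -0.1775, 0.0161], [0.5607, -0.2397, 0.1263]]
top 3667 [ 0.00190894 -0.00189135  0.18007172]
[[0.4203, -0.1758, 0.0136], [0.5566, -0.24, 0.1244]]
```

The lid is home and level all round, and the dish is level and still with the nut about 10 mm from the middle, so I'm handing it in.

```bash
python3 -c "
from plant import order; print(order.close_job())"
```

```text
the job is handed in; nothing more can be done
None
```

I pressed the lid home and level, then handed the job in with the dish still held by its robot-side handle, about 10 cm up, level, its free handle straight across and the nut about 10 mm from the middle; no verdict came back.

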